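Set the reptile tub's sliding vent to the green notch

TASK

Set the sliding air vent on the lid of the reptile tub: with the fingertips, push its orange rib along the rail until the spring pin drops into the notch beside the green marker, and do not run on past that notch. Only push: do not pinch the rib or pull up the red pin, and leave everything else where it stands.

Things in the scene. Friction and masses are not known exactly. Their poses are not given: they have to be found in the camera images.
- tub: the translucent reptile tub that carries everything of the vent; fixed to the table. 300 (own x) x 400 (own y) x 130 mm tall; origin at the centre of its underside, so its lid's top is at z = 130 mm. Own y is the direction of the rail; own x points away from the robot. It may be turned up to 0.3 rad.
- rib_top (a point): middle of the top edge of the shutter's orange rib, 42 mm above the lid. The rib is an upright wall 100 mm long along the tub's x, 20 mm thick along y, 10 to 42 mm above the lid; push its +y or -y face. It stands on a grey plate that reaches 35 mm to either side along y, top 10 mm above the lid. Nothing else near its faces is taller. Own y lies along the tub's y.
- shutter (a joint): travel of the shutter along the tub's +y, m. It moves from -0.055 to 0.115 (end stops) with 1.5 N of friction. The three notches are at -0.030, 0.030 and 0.090, that is with the rib's middle at -60, 0 and 60 mm along the tub's y; it starts between the first two. Within about 4 mm of a notch it is pulled in and the pushing force falls away; pushing it out again takes about 9 N.
- pin (a joint): height of the shutter's spring pin (red cap 18 mm across, 65 mm beyond the rib's middle along the tub's x, top about 50 mm above the lid), m: between 0 and -0.001 while it rides on the track, about -0.005 when it has dropped into a notch, positive if pulled up
- tag_green: green marker block fixed on the lid beyond the pin, 26 x 16 x 12 mm tall, origin at the centre of its underside, axes parallel to the tub's. It stands level (along the tub's y) with the notch to be used. Which of the three notches it marks changes.
- tag_yellow: yellow marker block, same size, beside another notch
- tag_blue: blue marker block, same size, beside the third notch
- jar: bystander: food jar with purple label and black cap, 52 mm across, 75 mm tall, standing on the far half of the lid
- meter: bystander: white humidity meter with a grey display, 24 x 64 x 72 mm tall, standing on the far half of the lid
- spray: bystander: clear spray bottle with white head, 68 mm across, 250 mm tall, on the table left of the tub
- dish: bystander: white bowl, 90 mm across, 30 mm tall, on the table right of the tub
- can: bystander: can, 64 mm across, 90 mm tall, on the table right of the tub
- brush: bystander: cleaning brush lying on the table left of the tub

How it is judged:
By the outcome, as a careful person would: the job done as asked, in the order asked, and still so for the second after the job is handed in, with the robot touching nothing.
It also fails if it takes over 38 s, if anything falls off the work surface, if the arm or the gripper's body presses on something with over 40 N, if the wrist force passes 120 N, or if a joint passes its speed limit or range.

ROBOT

A 7-joint arm with a two-finger parallel gripper is mounted at the origin on the work surface. World frame = base frame: x ahead of the robot, y to its left, z up, the work surface at z = 0. Lengths are in m, angles in degrees, forces in N, time in s.
With the tool pointing down it reaches from about 0.425 to 0.875 m from the base axis. Payload 8.4 kg.
Tool frame: the origin (TCP) lies on the centre line of the jaws, within the pads' length; the fingertips stand bot.tcp_to_tips ahead of it and the grasp point (between the pads) lies 6 mm ahead of it (bot.tcp_to_tips is the distance from the TCP to the fingertips, in m); z points along the fingers, y is the direction in which the jaws open and shut (so a half turn about z gives the same grasp; the last joint's range is limited). The gripper opens to 87 mm and grips with 3 to 60 N. Pads are 19 mm wide; open, the fingers measure 117 mm over their backs; the gripper's body (75 mm by 190 mm) begins 51 mm behind the grasp point.
Start: joints at [63.128, 19.091, 2.286, 83.961, -0.768, 76.965, -3.352], TCP at [0.235, -0.606, 0.248] pointing down, gripper open.
Joint ranges: [-147.57, 147.57], [-21.85, 119.76], [-74.77, 79.35], [14.55, 137.4], [-85.83, 265.84], [4.83, 119.75], [-152.11, 152.11]. Speed limits (degrees/s): [127.2, 127.2, 159.86, 159.86, 180, 180, 180].

INTERFACE

Orientations are given as a 3x3 rotation matrix whose columns are the frame's x, y, z axes.
In Python, from cell import bot gives the robot as it stands.
- The arm moves only by the tool send_rows, never from a script. Its argument "increments" is text: rows parted by semicolons, each of 7 numbers parted by spaces: the shift along the tool's x, y, z in cm, then the turn, a rotation vector about the tool's x, y, z in rad, then the closure in counts, from 0 (fully open) to 255 (shut). A call has 1 to 10 rows; each row shifts and turns the pose as measured when the row begins, along the tool's axes as they then stand; what a row does not reach is not made up. A row lasts 1/10 s, in which the tool goes at most 50 mm and 8.59 degrees, less where a joint would pass 70% of its speed; a pose out of reach is approached as far as the arm can. A call is refused whole if a number of a shift passes 5 or a number of a turn 0.15, either way. A call with a gripper value outside its range is refused whole. The fingers move at their own pace and stop on an object; the grip force is fixed at half the most. Time passes only in rows, so rows that do not move let the fingers close. It gives the time, the measured TCP pose, the force and the opening at its end, in the units of the state.
- bot.observe(): the state, without advancing time (a new reading comes with each control period).
- bot.capture(name): name is "side" or "top"; returns a dict with "frame" (420x560x3 uint8, red, green, blue), "fov_y" (degrees; the focal length in pixels is half the picture's height over the tangent of half this angle, whatever the lens; pixels are square), "cx", "cy" (the principal point, pixels), "k1" (the pictures are not rectified: a ray, as slopes to the right and down, at radius r is drawn at 1 + k1 r^2 times it, then the intrinsics apply), "T" (4x4, takes a point from camera to world coordinates). Camera axes: x right, y up, looking along -z (the intrinsics and any distortion apply to the point x, -y, -z); pixel columns grow to the right and rows downward; lengths in m; the calibration is good to about 2 mm. A picture is of the moment at which its call begins. There is no depth.
- bot.finish_job(): hands the job in, once; it reports no verdict.
The state is a dict: "t": time; "joint_pos": joint angles; "joint_velocities": joint speeds; "joint_efforts": joint torques, N m; "ee_pos": TCP position; "ee_rot": TCP orientation; "ft_force": force on the tool from outside, world axes, zero at the start; "moment": the same for the moment, N m; "gripper_width": opening from 0.0 (shut) to 1.0 (fully open).
Only numpy, scipy, OpenCV 4.12 (cv2) and the standard library are available. Lean on these libraries where they do the work, as an engineer would, in place of code of your own. Each camera call takes 0.05 s, during which the arm holds its last target.

## Working session

There is one attempt and no reset: what is moved stays moved. The work goes in short steps, Python scripts to look and compute and a tool call to move; the robot and the scene stay as the last step left them, time stands still between calls to the robot, and variables do not carry over. Pictures are saved under pics/ and viewed, and the job is handed in when it is done.

Besides the shell and the picture viewer there is one more tool, called after ">>>" as name(argument=value, ...), one argument or row to a line, values as JSON. send_rows: Moves the arm, as the interface text tells. Its arguments: {"type":"object","properties":{"increments":{"type":"string"}},"required":["increments"]}

```bash
mkdir -p pics; ls
python3 - <<'E'
from cell import bot
import cv2,numpy as np,pickle
s=bot.observe();print({k:np.round(v,3).tolist() for k,v in s.items()},bot.tcp_to_tips)
for n in("side","top"):
    c=bot.capture(n);pickle.dump(c,open(f"{n}0.pkl","wb"));cv2.imwrite(f"pics/{n}0.png",c["frame"][:,:,::-1])
    print(n,c["fov_y"],c["cx"],c["cy"],c["k1"],np.round(c["T"],3).tolist())
E
```

```text
pics
{'t': 0.0, 'joint_pos': [63.13, 19.133, 2.285, 84.012, -0.766, 76.964, -3.352], 'joint_velocities': [-0.001, -0.003, -0.017, -0.011, -0.15, 0.041, -0.058], 'joint_efforts': [0.001, -65.635, 1.336, -40.38, -0.06, 0.045, 0.0], 'ee_pos': [0.235, -0.606, 0.247], 'ee_rot': [[0.932, 0.361, -0.001], [0.361, -0.932, 0.001], [-0.0, -0.002, -1.0]], 'ft_force': [0.277, 0.338, -0.549], 'moment': [0.01, -0.007, -0.025], 'gripper_width': 0.999} 0.025
side 55.193171987320646 280.7720876883373 205.21363103538013 -0.09733210427572753 [[0.997, 0.044, -0.055, 0.506], [-0.071, 0.672, -0.737, -0.776], [0.005, 0.739, 0.673, 0.844], [0.0, 0.0, 0.0, 1.0]]
top 45.9382446214412 263.83549170297186 212.4536175669649 -0.11374209684348201 [[-0.01, 0.987, -0.16, 0.324], [-1.0, -0.011, -0.009, -0.003], [-0.011, 0.16, 0.987, 1.837], [0.0, 0.0, 0.0, 1.0]]
```

View pics/side0.png

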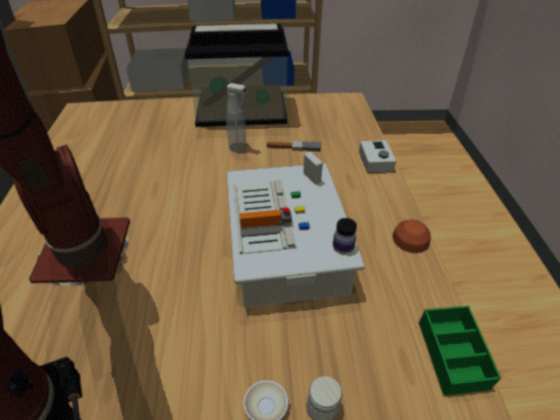

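View pics/top0.png

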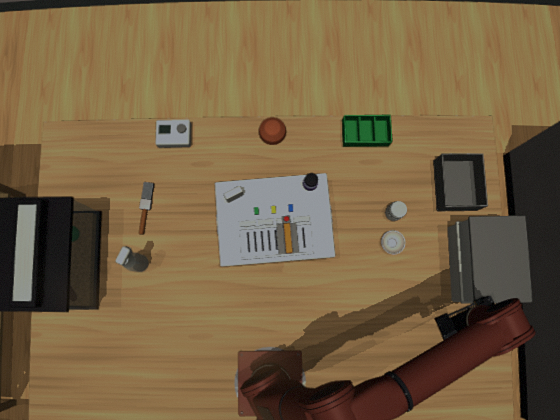

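The side view shows the rib at about (260,218), with green (296,194), yellow (299,209) and blue (304,226). The top view agrees: green is the leftmost tag, so it marks the +y notch. Next I'll measure.

```bash
cat > h.py <<'E'
import cv2,numpy as np,pickle
def ray(c,u,v):
    H=c["frame"].shape[0];f=H/2/np.tan(np.radians(c["fov_y"]/2))
    K=np.array([[f,0,c["cx"]],[0,f,c["cy"]],[0,0,1.]])
    p=cv2.undistortPoints(np.array([[[u,v]]],float),K,np.array([c["k1"],0,0,0,0.]))[0,0]
    T=np.array(c["T"]);d=T[:3,:3]@np.array([p[0],-p[1],-1]);return T[:3,3],d
def onz(c,u,v,z):
    o,d=ray(c,u,v);return o+d*(z-o[2])/d[2]
def tri(c1,p1,c2,p2):
    A=[];b=[]
    for c,p in((c1,p1),(c2,p2)):
        o,d=ray(c,*p);d=d/np.linalg.norm(d);P=np.eye(3)-np.outer(d,d);A.append(P);b.append(P@o)
    return np.linalg.lstsq(np.vstack(A),np.hstack(b),rcond=None)[0]
R={"green":(50,70,120),"yellow":(24,33,150),"blue":(105,125,150),"orange":(8,20,170),"red":(0,5,150)}
WIN={"side":(225,160,350,265),"top":(215,175,335,268)}
def blob(c,n,k):
    hsv=cv2.cvtColor(c["frame"],cv2.COLOR_RGB2HSV);lo,hi,s=R[k]
    m=cv2.inRange(hsv,(lo,s,60),(hi,255,255))
    if k=="red": m|=cv2.inRange(hsv,(172,s,60),(180,255,255))
    x0,y0,x1,y1=WIN[n];w=np.zeros_like(m);w[y0:y1,x0:x1]=m[y0:y1,x0:x1]
    nn,l,st,ce=cv2.connectedComponentsWithStats(w)
    if nn<2:return None
    i=1+np.argmax(st[1:,4]);return ce[i],st[i].tolist(),(l==i)
E
python3 - <<'E'
from h import *
C={n:pickle.load(open(n+"0.pkl","rb")) for n in("side","top")}
for k,z in(("green",.142),("yellow",.142),("blue",.142),("red",.18),("orange",.172)):
    P={}
    for n in C:
        b=blob(C[n],n,k)
        if b is None: print(k,n,None);continue
        P[n]=b[0];print(k,n,np.round(b[0],1),b[1],np.round(onz(C[n],*b[0],z),4))
    if len(P)==2:print("  tri",np.round(tri(C["side"],P["side"],C["top"],P["top"]),4))
for n in C:
    f=C[n]["frame"];x0,y0,x1,y1=WIN[n]
    x0-=5;y0-=5;x1+=15;y1+=40
    cv2.imwrite(f"pics/{n}z.png",cv2.resize(f[y0:y1,x0:x1,::-1],None,fx=4,fy=4,interpolation=cv2.INTER_CUBIC)[:600,:800])
# lid outline top
f=cv2.cvtColor(C["top"]["frame"],cv2.COLOR_RGB2HSV)
m=cv2.inRange(f,(0,0,120),(180,45,255));w=np.zeros_like(m);w[165:275,205:345]=m[165:275,205:345]
w=cv2.morphologyEx(w,cv2.MORPH_CLOSE,np.ones((9,9)))
cs=max(cv2.findContours(w,0,2)[0],key=cv2.contourArea);r=cv2.boxPoints(cv2.minAreaRect(cs))
Q=np.array([onz(C["top"],*p,.13) for p in r]);print(r.round(1).tolist());print(Q.round(4).tolist(),[round(float(np.linalg.norm(Q[i]-Q[i-1])),3) for i in range(4)],Q.mean(0))
E
```

```text
green side [295.6 193.7] [292, 192, 8, 4, 28] [0.6066 0.035  0.142 ]
green top [255.9 210.4] [254, 208, 4, 6, 19] [0.6056 0.0405 0.142 ]
  tri [0.6069 0.0406 0.137 ]
yellow side [299.3 209. ] [295, 207, 9, 6, 40] [ 0.6102 -0.0258  0.142 ]
yellow top [273.2 209.1] [272, 206, 4, 7, 23] [ 0.6093 -0.0195  0.142 ]
  tri [ 0.6107 -0.0196  0.1361]
blue side [303.6 225.3] [299, 223, 10, 6, 44] [ 0.6146 -0.0851  0.142 ]
blue top [290.4 207.7] [289, 205, 4, 6, 22] [ 0.6137 -0.0792  0.142 ]
  tri [ 0.6151 -0.0795  0.1363]
red side [285.7 210. ] [283, 208, 6, 5, 26] [ 0.5712 -0.0678  0.18  ]
red top [286.  218.1] [284, 216, 5, 5, 20] [ 0.5716 -0.0623  0.18  ]
  tri [ 0.572  -0.0625  0.1751]
orange side [259.8 218.3] [240, 210, 41, 17, 521] [ 0.5078 -0.0841  0.172 ]
orange top [287.6 237.6] [284, 223, 8, 30, 156] [ 0.5062 -0.0665  0.172 ]
  tri [ 0.5079 -0.0672  0.1556]
[[212.89999389648438, 182.0], [327.6000061035156, 172.5], [334.5, 256.5], [219.89999389648438, 266.0]]
[[0.7112, 0.192, 0.13], [0.7406, -0.2141, 0.13], [0.4432, -0.2291, 0.13], [0.415, 0.1663, 0.13]] [0.297, 0.407, 0.298, 0.396] [ 0.57749638 -0.02124322  0.13      ]
```

View pics/sidez.png

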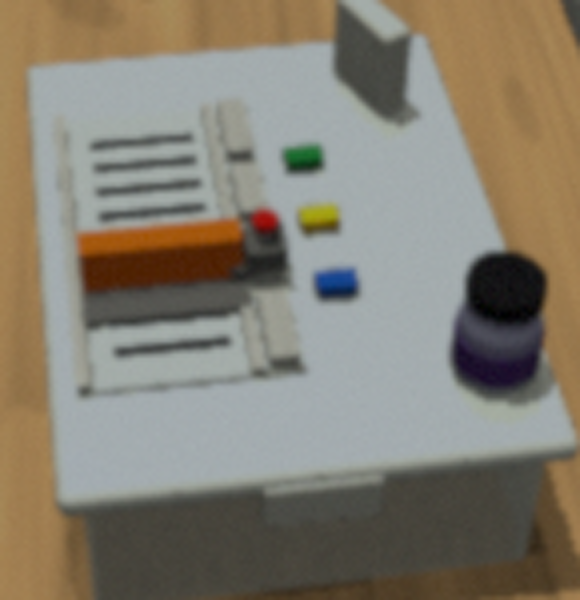

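View pics/topz.png

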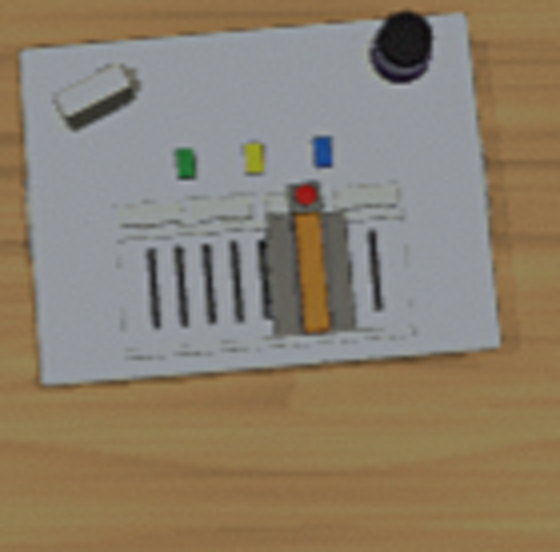

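The tags are 60 mm apart, as they should be. The tub's yaw is about 3.9°, and the rib sits 100 mm short of green along the tub's +y. I'll push its -y face with shut fingers and the tool's x along the rail. First I turn and close.

>>> send_rows(
  increments="0 0 0 0 0 -0.141 255;0 0 0 0 0 -0.141 255;0 0 0 0 0 -0.141 255;0 0 0 0 0 -0.141 255;0 0 0 0 0 -0.141 255;0 0 0 0 0 -0.141 255;0 0 0 0 0 -0.141 255;0 0 0 0 0 -0.141 255;0 0 0 0 0 -0.141 255;0 0 0 0 0 0 255",
)

```text
t: 1.1
ee_pos: [0.2338, -0.6034, 0.2412]
ee_rot: [[-0.119, 0.993, -0.005], [0.993, 0.119, 0.01], [0.011, -0.003, -1.0]]
ft_force: [0.0, 0.3, -0.4]
gripper_width: 0.172
```

```bash
cat > w.py <<'E'
from cell import bot
import numpy as np,sys
s=bot.observe();R=np.array(s["ee_rot"]);p=np.array(s["ee_pos"])
e=np.array([-.068,.9977,0]);ex=np.array([.9977,.068,0])
rib=np.array([.507,-.0668,0])
print(s["t"],p.round(4),"yaw",np.degrees(np.arctan2(R[1,0],R[0,0])).round(2),"z",R[:,2].round(3),"F",np.round(s["ft_force"],2),"Fe",round(float(np.dot(s["ft_force"],e)),2),"grip",s["gripper_width"])
print("s",round(float((p-rib)@e)*1000,1),"x",round(float((p-rib)@ex)*1000,1))
if len(sys.argv)>1:
    sx,z=float(sys.argv[1])/1000,float(sys.argv[2])
    t=rib+e*sx;t[2]=z;print("tool shift cm",(R.T@(t-p)*100).round(2))
    q=np.column_stack([e,ex,[0,0,-1]])
    import cv2;print("rotvec",cv2.Rodrigues(R.T@q)[0].ravel().round(3))
E
python3 w.py -45 0.247
```

```text
1.1 [ 0.2338 -0.6034  0.2412] yaw 96.82 z [-0.005  0.01  -1.   ] F [ 0.05  0.3  -0.37] Fe 0.29 grip 0.17249246670804605
s -516.8 x -309.0
tool shift cm [45.54 33.27 -0.21]
rotvec [-0.004 -0.011  0.051]
```

>>> send_rows(
  increments="3 2.3 -0.1 0 0 0.025 255;3 2.3 -0.1 0 0 0.025 255;3 2.3 -0.1 0 0 0 255;3 2.3 -0.1 0 0 0 255;3 2.3 -0.1 0 0 0 255;3 2.3 -0.1 0 0 0 255;3 2.3 -0.1 0 0 0 255;3 2.3 -0.1 0 0 0 255;3 2.3 -0.1 0 0 0 255;3 2.3 -0.1 0 0 0 255",
)

```text
t: 2.1
ee_pos: [0.4497, -0.285, 0.2503]
ee_rot: [[-0.006, 1.0, -0.008], [1.0, 0.006, 0.012], [0.012, -0.008, -1.0]]
ft_force: [0.2, -0.7, 0.0]
gripper_width: 0.01
```

```bash
python3 w.py -45 0.247
```

```text
2.1 [ 0.4497 -0.285   0.2503] yaw 90.33 z [-0.008  0.012 -1.   ] F [ 0.23 -0.71  0.02] Fe -0.73 grip 0.010058003951522732
s -213.8 x -72.0
tool shift cm [17.29  6.14  0.49]
rotvec [-0.008 -0.013 -0.062]
```

>>> send_rows(
  increments="3 1.1 0 0 0 -0.02 255;3 1.1 0 0 0 -0.02 255;3 1.1 0 0 0 -0.02 255;3 1.1 0 0 0 0 255;2.5 0.8 0 0 0 0 255;1.5 0.5 0 0 0 0 255;0 0 0 0 0 0 255;0 0 0 0 0 0 255",
)

```text
t: 2.9
ee_pos: [0.5045, -0.11, 0.2514]
ee_rot: [[-0.041, 0.999, -0.008], [0.999, 0.041, 0.015], [0.015, -0.008, -1.0]]
ft_force: [-0.9, 0.1, -0.3]
gripper_width: 0.005
```

```bash
python3 w.py -45 0.175
```

```text
2.9 [ 0.5045 -0.11    0.2514] yaw 92.36 z [-0.008  0.015 -1.   ] F [-0.89  0.09 -0.31] Fe 0.15 grip 0.005174785445909505
s -42.9 x -5.5
tool shift cm [-0.31  0.61  7.63]
rotvec [-0.008 -0.015 -0.027]
```

>>> send_rows(
  increments="-0.1 0.2 2 0 -0.015 -0.027 255;-0.1 0.2 2 0 0 0 255;-0.1 0.1 1.5 0 0 0 255;0 0.1 1 0 0 0 255;0 0 0.5 0 0 0 255;0 0 0 0 0 0 255;0 0 0 0 0 0 255",
)

```text
t: 3.6
ee_pos: [0.509, -0.1209, 0.1794]
ee_rot: [[-0.05, 0.999, -0.007], [0.999, 0.05, -0.003], [-0.002, -0.007, -1.0]]
ft_force: [-0.7, -0.8, -0.1]
gripper_width: 0.004
```

```bash
python3 w.py -45 0.175
cat > cap.py <<'E'
import sys;from cell import bot;from h import *
i=sys.argv[1];C={}
e=np.array([-.068,.9977,0])
for n in("side","top"):
    c=C[n]=bot.capture(n)
    for k,z in(("green",.142),("yellow",.142),("blue",.142),("red",.18),("orange",.172)):
        b=blob(c,n,k)
        if b is not None: q=onz(c,*b[0],z);print(n,k,b[0].round(1),b[1][4],"e",round(float(q@e)*1000,1))
s=C["side"]["frame"][120:300,190:390,::-1];t=C["top"]["frame"][160:290,190:350,::-1]
a=cv2.resize(s,(400,360),interpolation=2);b=cv2.resize(t,(400,325),interpolation=2)
o=np.zeros((360,800,3),np.uint8);o[:,:400]=a;o[:325,400:]=b;cv2.imwrite(f"pics/c{i}.png",o)
E
python3 cap.py 1
```

```text
3.6 [ 0.509  -0.1209  0.1794] yaw 92.86 z [-0.007 -0.003 -1.   ] F [-0.69 -0.8  -0.12] Fe -0.75 grip 0.0043841534653632774
s -54.1 x -1.7
tool shift cm [0.92 0.16 0.44]
rotvec [-0.008  0.002 -0.018]
side blue [303.6 225.2] 45 e -126.3
side red [286. 210.] 25 e -106.4
side orange [245.8 224.3] 43 e -134.2
top green [256.  210.5] 18 e -1.1
top yellow [273.2 209.1] 23 e -60.9
top blue [290.4 207.6] 23 e -121.1
top red [312.9 238.6] 1092 e -185.2
top orange [287.7 237.7] 177 e -101.3
```

View pics/c1.png

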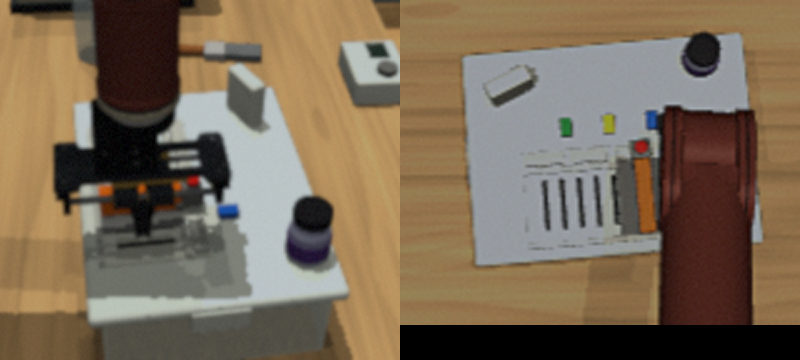

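The shut fingers are in front of the rib's -y face, and the rib hasn't moved. Now the approach to contact.

>>> send_rows(
  increments="1 0.1 0.2 0 0 -0.018 255;1 0.1 0.2 0 0 0 255;0.8 0 0 0 0 0 255;0.5 0 0 0 0 0 255;0.4 0 0 0 0 0 255;0.4 0 0 0 0 0 255",
)

```text
t: 4.3
ee_pos: [0.5091, -0.0766, 0.1765]
ee_rot: [[-0.07, 0.998, -0.004], [0.998, 0.07, -0.005], [-0.005, -0.005, -1.0]]
ft_force: [1.2, -3.1, -1.0]
gripper_width: 0.002
```

```bash
python3 w.py -20 0.175
```

```text
4.3 [ 0.5091 -0.0766  0.1765] yaw 94.04 z [-0.004 -0.005 -1.   ] F [ 1.15 -3.13 -0.99] Fe -3.2 grip 0.0016535431549001098
s -9.9 x 1.4
tool shift cm [-1.01 -0.14  0.16]
rotvec [-0.005  0.005  0.002]
```

>>> send_rows(
  increments="0.5 0 0 0 0 0 255;0.5 0 0 0 0 0 255;0.5 0 0 0 0 0 255;0.4 0 0 0 0 0 255;0.3 0 0 0 0 0 255;0 0 0 0 0 0 255",
)

```text
t: 4.9
ee_pos: [0.5073, -0.0526, 0.1766]
ee_rot: [[-0.07, 0.998, -0.004], [0.998, 0.07, -0.005], [-0.005, -0.005, -1.0]]
ft_force: [-1.1, 0.4, -0.1]
gripper_width: 0.006
```

```bash
python3 w.py 20 0.175;python3 cap.py 2
```

```text
4.9 [ 0.5073 -0.0526  0.1766] yaw 94.02 z [-0.004 -0.005 -1.   ] F [-1.09  0.35 -0.13] Fe 0.43 grip 0.006474255086925796
s 14.1 x 1.3
tool shift cm [ 0.59 -0.13  0.15]
rotvec [-0.005  0.005  0.002]
side green [292.  192.5] 2 e -0.1
side yellow [299.5 209. ] 37 e -67.1
side blue [303.4 225.4] 43 e -126.8
side red [283.7 202.4] 19 e -78.3
side orange [246.6 210.5] 200 e -86.7
top green [255.9 210.4] 19 e -0.8
top red [288.7 240.1] 1043 e -103.6
top orange [298. 247.] 1 e -133.2
```

View pics/c2.png

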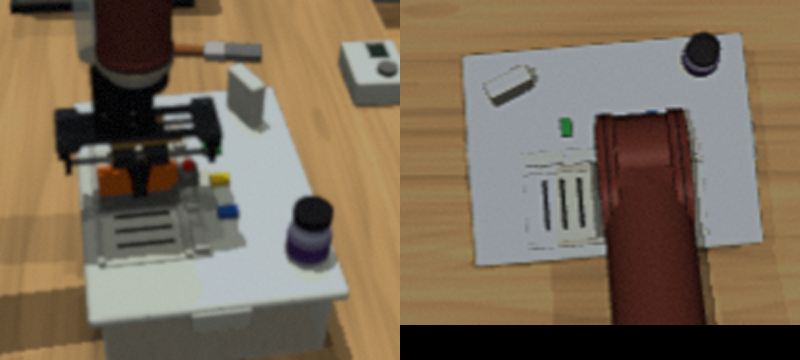

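>>> send_rows(
  increments="0.3 0 0 0 0 0 255",
)

```text
t: 5.1
ee_pos: [0.5072, -0.0502, 0.1765]
ee_rot: [[-0.069, 0.998, -0.004], [0.998, 0.069, -0.005], [-0.005, -0.005, -1.0]]
ft_force: [-0.5, 0.0, 0.2]
gripper_width: 0.002
```

>>> send_rows(
  increments="0.3 0 0 0 0 0 255",
)

```text
t: 5.2
ee_pos: [0.507, -0.0477, 0.1765]
ee_rot: [[-0.069, 0.998, -0.004], [0.998, 0.069, -0.006], [-0.006, -0.005, -1.0]]
ft_force: [0.8, -7.7, 0.8]
gripper_width: -0.001
```

>>> send_rows(
  increments="0.3 0 0 0 0 0 255",
)

```text
t: 5.3
ee_pos: [0.5069, -0.0468, 0.1766]
ee_rot: [[-0.067, 0.998, -0.004], [0.998, 0.067, -0.009], [-0.009, -0.004, -1.0]]
ft_force: [2.8, -13.7, -1.0]
gripper_width: 0.008
```

>>> send_rows(
  increments="0.3 0 0 0 0 0 255",
)

```text
t: 5.4
ee_pos: [0.5068, -0.0463, 0.1766]
ee_rot: [[-0.065, 0.998, -0.003], [0.998, 0.065, -0.012], [-0.012, -0.004, -1.0]]
ft_force: [1.1, -9.7, -1.4]
gripper_width: 0.007
```

```bash
python3 w.py 20 0.175;python3 cap.py 3
```

```text
5.4 [ 0.5068 -0.0463  0.1766] yaw 93.73 z [-0.003 -0.012 -1.   ] F [ 1.07 -9.68 -1.36] Fe -9.73 grip 0.007375915367103637
s 20.4 x 1.2
tool shift cm [-0.04 -0.12  0.16]
rotvec [-0.004  0.012 -0.003]
side green [298.1 193.7] 9 e -7.1
side yellow [299.5 209. ] 36 e -67.2
side blue [303.5 225.3] 44 e -126.5
side red [283.2 200.5] 18 e -71.2
side orange [246.6 209. ] 192 e -81.3
top green [256.  210.5] 18 e -1.1
top blue [291. 205.] 1 e -123.8
top red [285.2 240. ] 1106 e -91.8
top orange [294. 233.] 1 e -123.9
```

View pics/c3.png

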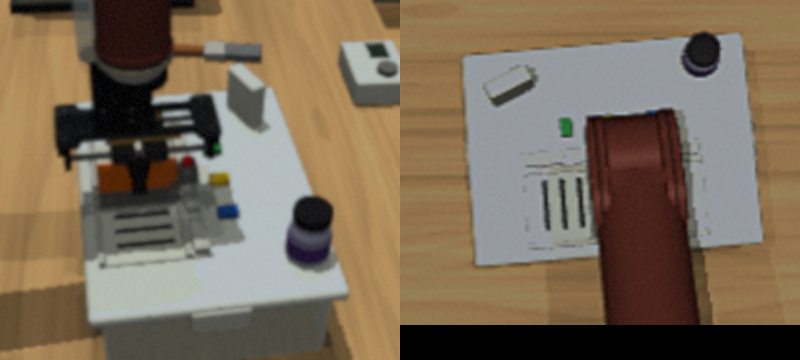

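It's in the middle (yellow) notch, at tool s≈20 as predicted, with 10–14 N resisting. I'll push it out firmly but in small steps.

>>> send_rows(
  increments="0.7 0 0 0 0 0 255;0.7 0 0 0 0 0 255",
)

```text
t: 5.7
ee_pos: [0.506, -0.0349, 0.1766]
ee_rot: [[-0.061, 0.998, -0.003], [0.998, 0.061, -0.015], [-0.014, -0.004, -1.0]]
ft_force: [-0.7, -3.6, 0.6]
gripper_width: 0.01
```

```bash
python3 w.py 30 0.175
```

```text
5.7 [ 0.506  -0.0349  0.1766] yaw 93.51 z [-0.003 -0.015 -1.   ] F [-0.67 -3.55  0.61] Fe -3.5 grip 0.010114099303897018
s 31.9 x 1.2
tool shift cm [-0.19 -0.12  0.16]
rotvec [-0.004  0.014 -0.007]
```

>>> send_rows(
  increments="0.5 0 0 0 0.01 -0.005 255;0.5 0 0 0 0 0 255;0.5 0 0 0 0 0 255;0.5 0 0 0 0 0 255;0.5 0 0 0 0 0 255;0.4 0 0 0 0 0 255;0.3 0 0 0 0 0 255;0 0 0 0 0 0 255",
)

```text
t: 6.5
ee_pos: [0.5035, 0.0011, 0.1765]
ee_rot: [[-0.069, 0.998, -0.004], [0.998, 0.069, -0.004], [-0.003, -0.004, -1.0]]
ft_force: [0.6, -1.5, 0.9]
gripper_width: 0.006
```

```bash
python3 w.py 80 0.175;python3 cap.py 4
```

```text
6.5 [0.5035 0.0011 0.1765] yaw 93.93 z [-0.004 -0.004 -1.   ] F [ 0.59 -1.53  0.91] Fe -1.57 grip 0.005615430146251767
s 68.0 x 1.1
tool shift cm [ 1.2  -0.11  0.15]
rotvec [-0.004  0.003  0.001]
side green [295.6 193.7] 28 e -6.4
side yellow [299.8 209. ] 31 e -67.1
side blue [303.5 225.2] 46 e -126.3
side red [280.7 187.5] 14 e -20.5
side orange [245.4 196.5] 186 e -34.4
top blue [290.4 207.7] 22 e -120.8
top red [270.4 239.6] 1111 e -42.3
top orange [259. 253.] 1 e -0.7
```

View pics/c4.png

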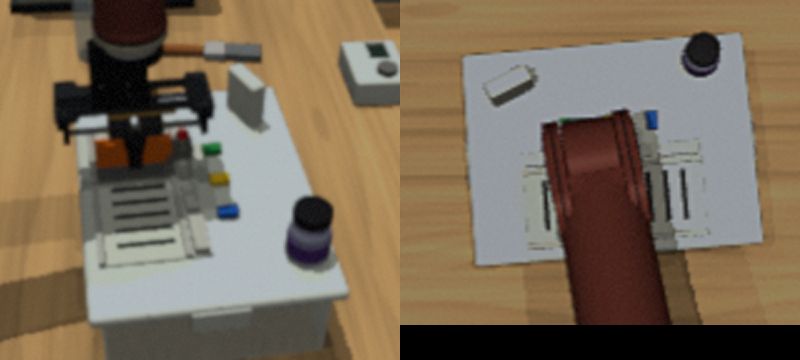

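It's about 12 mm short of green. I'll continue in small steps and watch the force.

>>> send_rows(
  increments="0.3 0 0 0 0 0 255;0.3 0 0 0 0 0 255",
)

```text
t: 6.8
ee_pos: [0.5031, 0.0064, 0.1764]
ee_rot: [[-0.067, 0.998, -0.004], [0.998, 0.067, -0.004], [-0.003, -0.004, -1.0]]
ft_force: [0.3, -2.3, 0.5]
gripper_width: 0.004
```

>>> send_rows(
  increments="0.2 0 0 0 0 0 255",
)

```text
t: 6.9
ee_pos: [0.503, 0.0089, 0.1764]
ee_rot: [[-0.067, 0.998, -0.004], [0.998, 0.067, -0.003], [-0.003, -0.004, -1.0]]
ft_force: [-0.1, -0.1, -0.1]
gripper_width: 0.004
```

>>> send_rows(
  increments="0.2 0 0 0 0 0 255",
)

```text
t: 7.0
ee_pos: [0.5028, 0.0114, 0.1763]
ee_rot: [[-0.067, 0.998, -0.004], [0.998, 0.067, -0.003], [-0.003, -0.004, -1.0]]
ft_force: [0.4, -0.8, -0.0]
gripper_width: 0.003
```

```bash
python3 w.py 80 0.175;python3 cap.py 5
```

```text
7.0 [0.5028 0.0114 0.1763] yaw 93.87 z [-0.004 -0.003 -1.   ] F [ 0.45 -0.79 -0.  ] Fe -0.82 grip 0.0027570541154318794
s 78.3 x 1.1
tool shift cm [ 0.17 -0.11  0.13]
rotvec [-0.004  0.003 -0.001]
side green [295.5 193.7] 23 e -6.3
side yellow [299.6 209. ] 34 e -67.1
side blue [303.4 225.2] 47 e -126.2
side red [279.9 185.8] 17 e -13.2
side orange [245.  193.5] 181 e -22.5
top blue [290.4 207.7] 22 e -120.8
top red [267.1 246.3] 843 e -29.5
top orange [276. 245.] 1 e -59.9
```

The force has fallen away about where the notch should be. I'll back off and check.

>>> send_rows(
  increments="-0.5 0 0 0 0 0 255;-1 0 0 0 0 0 255;-1.5 0 0 0 0 0 255;-1 0 -1 0 0 0 255;0 0 -3 0 0 0 255;0 0 -4 0 0 0 255;-3 0 -2 0 0 0 255;-4 0 0 0 0 0 255;-4 0 0 0 0 0 255;-4 0 0 0 0 0 255",
)

```text
t: 8.1
ee_pos: [0.5169, -0.1841, 0.2869]
ee_rot: [[-0.075, 0.997, 0.0], [0.997, 0.075, -0.004], [-0.004, -0.0, -1.0]]
ft_force: [0.5, 1.3, 0.4]
gripper_width: 0.004
```

>>> send_rows(
  increments="-4 0 0 0 0 0 255;-4 0 0 0 0 0 255;-4 0 0 0 0 0 255;-4 0 0 0 0 0 255;-4 0 0 0 0 0 255;-2 0 0 0 0 0 255;0 0 0 0 0 0 255",
)

```text
t: 8.8
ee_pos: [0.5272, -0.4258, 0.2931]
ee_rot: [[-0.062, 0.998, 0.002], [0.998, 0.062, -0.009], [-0.009, 0.001, -1.0]]
ft_force: [0.7, 0.1, -0.5]
gripper_width: 0.006
```

```bash
python3 w.py;python3 cap.py 6
```

```text
8.8 [ 0.5272 -0.4258  0.2931] yaw 93.58 z [ 0.002 -0.009 -1.   ] F [ 0.74  0.1  -0.53] Fe 0.04 grip 0.005965578076931965
s -359.6 x -4.3
side red [259.  248.8] 10 e -222.0
side orange [239.7 193. ] 40 e -18.9
top green [256.  210.5] 18 e -1.1
top yellow [273.2 209.1] 23 e -60.9
top blue [290.4 207.7] 22 e -120.8
top red [257. 221.] 21 e -2.3
top orange [258.3 239.7] 141 e -1.8
```

View pics/c6.png

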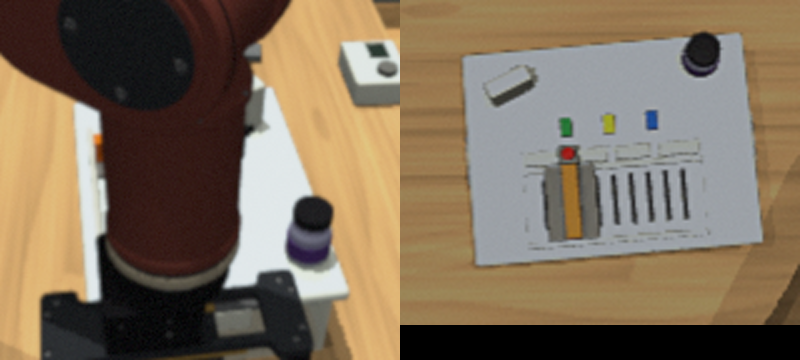

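The top view puts the cap at (257,221) and the rib at e≈-2 mm, against green at -1.1 mm. I'll clear the side view to confirm that the pin dropped.

>>> send_rows(
  increments="-2 -2.8 0 0 0 0 255;-2 -2.8 0 0 0 0 255;-2 -2.8 0 0 0 0 255;-2 -2.8 0 0 0 0 255;-2 -2.8 0 0 0 0 255;-2 -2.8 0 0 0 0 255;-2 -2.8 0 0 0 0 255;-2 -2.8 0 0 0 0 255;-2 -2.8 0 0 0 0 255;0 0 0 0 0 0 255",
)

```text
t: 9.9
ee_pos: [0.2913, -0.6113, 0.2999]
ee_rot: [[-0.091, 0.996, 0.011], [0.996, 0.091, -0.006], [-0.007, 0.01, -1.0]]
ft_force: [-0.4, 0.3, -0.6]
gripper_width: 0.005
```

```bash
python3 w.py;python3 cap.py 7
python3 - <<'E'
from h import *
from cell import bot
C={n:bot.capture(n) for n in("side","top")}
B={n:blob(C[n],n,"red")[0] for n in C};print(B,tri(C["side"],B["side"],C["top"],B["top"]).round(4))
E
```

```text
9.9 [ 0.2913 -0.6113  0.2999] yaw 95.21 z [ 0.011 -0.006 -1.   ] F [-0.43  0.32 -0.63] Fe 0.35 grip 0.005258076945841351
s -528.6 x -252.2
side green [295.8 193.7] 29 e -6.2
side yellow [299.3 209. ] 39 e -67.0
side blue [303.7 225.4] 45 e -126.9
side red [280. 186.] 21 e -14.2
side orange [256.1 192.1] 449 e -21.0
top green [255.9 210.4] 19 e -0.8
top yellow [273.2 209.1] 23 e -60.9
top blue [290.4 207.7] 22 e -120.8
top red [257.  220.9] 20 e -2.2
top orange [258.3 239.7] 144 e -1.9
{'side': array([280.05, 185.9 ]), 'top': array([257., 221.])} [0.5645 0.0363 0.1703]
```

View pics/c7.png

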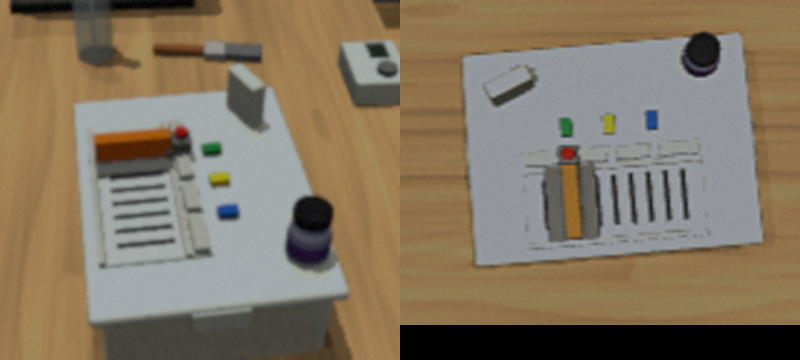

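The cap's triangulated height fell from 175.1 to 170.3 mm, a drop of about 5 mm, so the pin is in the notch level with green.

```bash
python3 -c "
from cell import bot
print(bot.finish_job())"
```

```text
the job is handed in; nothing more can be done
None
```

The vent is set in the notch beside the green marker, and I handed the job in at about 10 s. I pushed the rib's -y face with shut fingers about 100 mm along +y, through the yellow notch and into green's. I stopped when the force fell away, then backed the arm well clear.

**Position:** in the top view the rib and pin are within about 1 mm of the green marker along the rail.

**Pin:** its cap sits about 4.8 mm lower than at the start, by triangulation from both cameras, which matches a dropped pin.

**Bystanders:** the jar, meter and markers look unmoved in the last pictures, as do the spray bottle and brush where they show. I did not re-check the dish and can, which were outside those crops.

**Force:** the highest I read was about 14 N, while leaving the yellow notch; it was only read at the end of each move.

**Disagreement:** side-view positions along the rail came out about 6 mm lower than top-view ones for the tags, and more for the lowered cap and the rib. That view also takes in the blocks' front faces and the heights there were assumed. I relied on the top view and the triangulation for the final check.

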